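Set the slope of a stick rest with a plumb gauge

ROBOT

A 7-joint arm with a two-finger parallel gripper is mounted at the origin on the work surface. World frame = base frame: x ahead of the robot, y to its left, z up, the work surface at z = 0. Lengths are in m, angles in rad, forces in N, time in s.
With the tool pointing down it reaches from about 0.425 to 0.925 m from the base axis. Payload 6.8 kg.
Tool frame: the origin (TCP) lies on the centre line of the jaws, within the pads' length; the fingertips stand 14 mm ahead of it and the grasp point (between the pads) lies 5 mm behind it; z points along the fingers, y is the line along which they close (so a half turn about z gives the same grasp; the last joint's range is limited). The gripper opens to 85 mm and grips with 20 to 120 N. Pads are 22 mm wide; open, the fingers measure 114 mm over their backs; the gripper's body (76 mm by 85 mm) begins 54 mm behind the grasp point. The pads swing forward as they close: fully open they stand 13 mm farther back than shut.
Start: joints at [-1.236, 0.477, 0.022, 1.555, -0.011, 1.109, -0.083], TCP at [0.289, 0.61, 0.222] pointing down, gripper open.
Joint ranges: [-2.96, 2.96], [-0.34, 2.1], [-1.41, 1.46], [0.24, 2.44], [-1.37, 4.51], [0.17, 1.92], [-2.96, 2.96]. Speed limits (rad/s): [2.39, 2.39, 3.14, 3.14, 3.14, 3.14, 3.14].

INTERFACE

Orientations are given as a unit quaternion [w, x, y, z].
In Python, from station import bot gives the robot as it stands. The module is installed in compiled form; this text tells all that it offers.
- The arm moves only by the tool drive_tool, never from a script. Its argument "commands" is a list of rows, each an object with "hand": the opening, from 0 (shut) to 1 (fully open); "translation": the shift along the world's x, y, z in mm, a list of three; "angular": the turn, a rotation vector about the world's x, y, z in rad, a list of three. In form: [{"hand": hand, "translation": [tx, ty, tz], "angular": [ax, ay, az]}, ...]. A call has 1 to 12 rows; each row is the pose to reach, as a shift and turn from the pose commanded when the call began; what a row does not reach only later rows make up. A row lasts 1/8 s, in which the tool goes at most 62.5 mm and 10.7 degrees, less where a joint would pass 70% of its speed; a pose out of reach is approached as far as the arm can. A call with a gripper value outside its range is refused whole. The fingers move at their own pace and stop on an object; "force" is the grip in N (left out, the last holds). Time passes only in rows, so rows that repeat a pose let the fingers close. It gives the time, the measured TCP pose, the force, the opening and the grip force at its end, in the units of the state.
- bot.get_obs(): the state, without advancing time (a new reading comes with each control period).
- bot.read_camera(name): name is "scene" or "top" or "wrist"; returns the picture (400x640x3 uint8, red, green, blue); there is no depth.
- bot.camera_model(name): a dict with "fx", "fy", "cx", "cy" (pixels), "view" (4x4, takes a point from world to camera coordinates). Camera axes: x right, y up, looking along -z (the intrinsics and any distortion apply to the point x, -y, -z); pixel columns grow to the right and rows downward; lengths in m; the calibration is good to about 2 mm. A picture is of the moment at which its call begins: read the wrist's pose just before it. camera_model takes no time and is no camera call; for the wrist camera it gives the pose at the moment of the call.
- bot.hand_in(): hands the job in; it is judged then, once.
Trained networks look in the newest picture that a camera, given by its name, has taken for a name from the list of things; names that differ only in an ending like _2 or _b are one class to them, and where a whole thing is asked for, a point or a joint stands for the part that bears it (a point fixed in the world has none). Each returns a list of dicts, best first, with "score" (0 to 1); they miss things now and then, are a little off and sometimes report something else, mostly with a low value. They report only what shows in the picture. A call takes as long as a camera call.
- bot.find_in(camera, query): "position" ([column, row] in pixels, amid what is visible of it).
- bot.outline_of(camera, query): "pixels" (400x640 bool, what is visible of it) and "position" ([column, row] in pixels, amid what is visible of it).
The state is a dict: "t": time; "q": joint angles; "joint_vel": joint speeds; "joint_torque": joint torques, N m; "eef_pos": TCP position; "tool_rot": TCP orientation; "contact_force": force on the tool from outside, world axes, zero at the start; "torque": the same for the moment, N m; "gripper_width": opening from 0.0 (shut) to 1.0 (fully open); "grasp_force": force on a finger pad.
Only numpy, scipy, OpenCV 4.12 (cv2) and the standard library are available. Lean on these libraries where they do the work, as an engineer would, in place of code of your own. Each camera call takes 0.05 s, during which the arm holds its last target. There are 200 camera calls.

TASK

Take the flat wooden slat and balance it, by itself, centred and squarely across the round-topped stud block, letting go of it. Then pick up the angle gauge by its black grip, stand it flat on the middle of the slat, facing so that it leans when the slat rocks, and rock gauge and slat together on the round top until the swinging pointer settles on the mark of its tab. Finish while still holding the gauge there, its foot flat on the slat; do not push the tab with the robot, do not tip the gauge far over, and leave everything else where it is.

Things in the scene. Friction and masses are not known exactly. Their poses are not given: they have to be found in the camera images.
- stud: Fixed grey block 120 (x) x 90 (y) x 45 mm high with a round steel ridge along its x: radius 45 mm, axis 45 mm above the table, crown 90 mm high; level for 20 mm either side of the middle, rounded off beyond. Origin: centre of the underside. A slat laid across it rocks about the stud's x, rolling on the crown.
- stud_top (a point): Middle of the stud's crown, 90 mm above the table; axes as the stud block.
- slat: Loose pale wooden slat 54 (x) x 120 (y) x 18 mm thick, about 80 g, lying flat. Origin: centre of its underside. Across the crown its long y axis goes along the stud's y (either way round). Laid centred within a few mm it stays balanced, leaning about 1.6 degrees per mm off centre.
- gauge: Loose angle gauge, 0.3 kg, on a flat foot 44 (x) x 80 (y) x 10 mm. Origin: centre of the foot's underside. White plate 80 mm wide up to 96 mm at x = -12 mm, dial face towards +x. On top a black grip 26 (x) x 30 (y) mm, 96 to 140 mm above the underside, over the origin. Leaning about its x moves the pointer over the dial: on the slat its y goes along the slat's y (either way round).
- pointer: Pendulum pointer of the gauge, dark needle with brass bob, turning freely about the gauge's x axis on a pivot 88 mm above the foot's underside and x = 0. Origin on the pivot, its -z axis points to the tip, which hangs straight down; a swing dies out in about 2 s.
- pointer_tip (a point): Tip of the pointer, 58 mm from the pivot.
- tab: Dark steel tab 7 mm wide at the dial's rim, 62 to 73 mm from the pivot, held by stiff friction; set 7 to 16 degrees to the gauge's +y side of the dial's middle, so the gauge must lean by that angle with its top towards its own +y. Origin on the pivot, its -z axis points to the tab.
- mark (a point): Point of the tab, 58 mm from the pivot: the pointer's tip coincides with it when the gauge leans right.
- bundle_a: Bystander: upright bundle of black sticks, 68 mm wide, 200 mm high. Origin: centre of the underside.
- bundle_b: Bystander: upright bundle of black sticks, 60 mm wide, 200 mm high. Origin: centre of the underside.
- tape: Bystander: cardboard tape core lying flat, 90 mm wide, 20 mm high. Origin: centre of the underside.
- cup: Bystander: steel cup, 70 mm wide, 55 mm high. Origin: centre of the underside.
- jar: Bystander: amber jar, 60 mm wide, 85 mm high. Origin: centre of the underside.
- wrench: Bystander: wrench lying flat.
- offcut: Bystander: wooden offcut 50 x 50 x 45 mm. Origin: centre of the underside.

How it is judged:
On the way, in this order (a step that is already met when the one before it is completed fails the run):
1. the slat lies balanced across the stud's round top, let go, with nothing on it (contact force between slat and stud above 0.2 N and height (world z) of slat above 0.075 m and horizontal distance between slat and stud_top below 0.045 m and angle between the x axis of slat and the x axis of stud, either way round below 0.26 rad and contact force between each of the fingers, gauge and slat below 0.05 N and angle between slat's own z axis and vertical below 0.25 rad and angular speed of slat below 0.6 rad/s), for 0.4 s.
2. the gauge, held by the robot, stands flat on the slat, which lies on the stud (contact force between slat and stud above 0.2 N and height (world z) of slat above 0.075 m and horizontal distance between slat and stud_top below 0.045 m and angle between the x axis of slat and the x axis of stud, either way round below 0.26 rad and contact force between gauge and slat above 0.3 N and angle between the z axis of gauge and the z axis of slat, either way round below 0.07 rad and horizontal distance between gauge and slat below 0.03 m and contact force between the fingers and gauge above 1 N), for 0.2 s.
At the end, for the whole second after the job is handed in: Robot grips the gauge, not the slat; gauge foot flat on the slat (4 deg, over 0.3 N), within 30 mm of its middle; slat borne by the stud, underside over 75 mm up, within 45 mm of the crown middle and 15 deg of square; pointer still (under 0.4 rad/s), tip within 3 mm of the mark (all of step 2 and contact force between the fingers and slat below 0.2 N and distance between pointer_tip and mark below 0.003 m and angular speed of pointer below 0.4 rad/s); the arm keeps its last pose, push and grip.
It fails at once if the robot pushes the tab (contact force between the arm and tab above 0.5 N).
It fails at once if the fingers push the tab (contact force between the fingers and tab above 0.5 N).
It fails at once if the gauge is tipped over (more than 40 degrees) (angle between gauge's own z axis and vertical above 0.7 rad).
It fails at once if a bystander is shifted by more than 30 mm (distance of any of bundle_a, bundle_b, tape, cup, jar, wrench, offcut from where it was at the start of the episode above 0.03 m).
It also fails if it takes over 59 s, if anything falls off the work surface, if the arm or the gripper's body presses on something with over 40 N, if the wrist force passes 120 N, or if a joint passes its speed limit or range.

## Working session

There is one attempt and no reset: what is moved stays moved. The work goes in short steps, Python scripts to look and compute and a tool call to move; the robot and the scene stay as the last step left them, time stands still between calls to the robot, and variables do not carry over. Pictures are saved under pics/ and viewed, at most 10 in all, crops included, and the job is handed in when it is done.

Besides the shell and the picture viewer there is one more tool, called after "Emit:" by a JSON object that holds its "fn" and its "kwargs". drive_tool: Moves the arm, as the interface text tells. Its arguments: {"type":"object","properties":{"commands":{"type":"array","items":{"type":"object","properties":{"hand":{"type":"number"},"translation":{"type":"array","items":{"type":"number"}},"angular":{"type":"array","items":{"type":"number"}}}}},"force":{"type":"number"}},"required":["commands"]}

```bash
mkdir -p pics; cat > h.py <<'E'
import numpy as np, cv2
from station import bot
def proj(m,P):
    P=np.atleast_2d(P); c=(m["view"]@np.c_[P,np.ones(len(P))].T).T
    d=-c[:,2]; return np.c_[m["fx"]*c[:,0]/d+m["cx"], m["cy"]-m["fy"]*c[:,1]/d]
def back(m,px,z):
    px=np.asarray(px,float); V=np.linalg.inv(m["view"])
    d=V[:3,:3]@np.array([(px[0]-m["cx"])/m["fx"],-(px[1]-m["cy"])/m["fy"],-1]); o=V[:3,3]
    return o+d*(z-o[2])/d[2]
def save(n,im): cv2.imwrite("pics/"+n,im[:,:,::-1])
E
python3 - <<'E'
from h import *
a=bot.read_camera("scene"); b=bot.read_camera("top")
save("s0.png",a); save("t0.png",b)
for c in ("scene","top"):
    m=bot.camera_model(c); print(c,m["fx"],m["fy"],m["cx"],m["cy"],{k:v for k,v in m.items() if k not in("fx","fy","cx","cy")})
    for q in ("stud","slat","gauge","pointer","tab","bundle_a","tape","cup","jar","wrench","offcut"):
        r=bot.outline_of(c,q)
        for x in r[:3]:
            p=x["pixels"].astype(np.uint8); cs=cv2.findNonZero(p)
            rect=cv2.minAreaRect(cs) if cs is not None else None
            print(c,q,round(x["score"],2),np.round(x["position"]),rect and [np.round(rect[0],1).tolist(),np.round(rect[1],1).tolist(),round(rect[2],1)], np.round(back(m,x["position"],0),3)[:2])
print(bot.get_obs())
E
```

```text
scene 365.81544593493294 365.81544593493294 319.86007621285984 203.8586775601709 {'view': array([[ 0.78653391,  0.61732746, -0.0164685 , -0.42902217],
       [-0.49377303,  0.6446822 ,  0.58358637,  0.2385908 ],
       [ 0.37088084, -0.45087877,  0.81188407, -1.34176903],
       [ 0.        ,  0.        ,  0.        ,  1.        ]])}
scene stud 0.95 [319. 224.] [[319.7, 224.6], [45.9, 35.0], 29.1] [ 0.568 -0.032]
scene stud 0.2 [309. 154.] [[310.3, 152.2], [17.7, 19.8], 45.0] [0.359 0.178]
scene slat 0.94 [243. 254.] [[246.1, 251.0], [20.2, 42.4], 14.9] [ 0.457 -0.247]
scene slat 0.39 [287. 181.] [[286.5, 187.0], [24.0, 27.0], 90.0] [0.377 0.036]
scene slat 0.34 [346. 151.] [[350.7, 149.4], [20.1, 41.4], 15.3] [0.455 0.268]
scene gauge 0.56 [348. 152.] [[349.9, 149.1], [20.5, 42.4], 9.5] [0.46  0.267]
scene bundle_a 0.7 [424. 122.] [[420.6, 122.7], [19.1, 58.5], 16.2] [0.599 0.564]
scene bundle_a 0.56 [239. 334.] [[237.3, 333.6], [57.7, 34.0], 63.4] [ 0.609 -0.414]
scene tape 0.7 [251. 205.] [[252.5, 205.5], [25.0, 21.0], 90.0] [ 0.351 -0.108]
scene tape 0.57 [290. 180.] [[287.0, 187
[... 1779 characters left out ...]
7,  0.02241129,  1.55537249, -0.01150399,
        1.10930354, -0.08305862]), 'joint_vel': array([ 2.73096660e-04, -5.96498669e-04, -9.13048456e-04, -6.18884106e-05,
       -5.21326466e-04, -1.39076984e-04,  3.03672607e-04]), 'joint_torque': array([ 7.47143258e-05, -5.96320403e+01,  1.60657872e+00, -2.81533670e+01,
        1.25182685e-02,  1.76259233e-03, -1.93587584e-05]), 'eef_pos': array([0.2892183 , 0.60993602, 0.22174065]), 'tool_rot': array([-1.06692089e-06,  2.19582287e-01,  9.75593982e-01,  3.87649755e-05]), 'contact_force': array([-0.54050381, -0.07413074,  0.02210958]), 'torque': array([ 0.02593079, -0.08389171,  0.03174458]), 'grasp_force': 0.0, 'gripper_width': 0.9987648513729581}
```

```bash
python3 - <<'E'
import cv2,numpy as np
t=cv2.imread("pics/t0.png")[115:315,130:530]; cv2.imwrite("pics/t0c.png",cv2.resize(t,(800,400),interpolation=cv2.INTER_CUBIC))
t=cv2.imread("pics/s0.png")[90:290,190:450]; cv2.imwrite("pics/s0c.png",cv2.resize(t,(780,600),interpolation=cv2.INTER_CUBIC))
E
```

```text
(no output)
```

View pics/t0c.png

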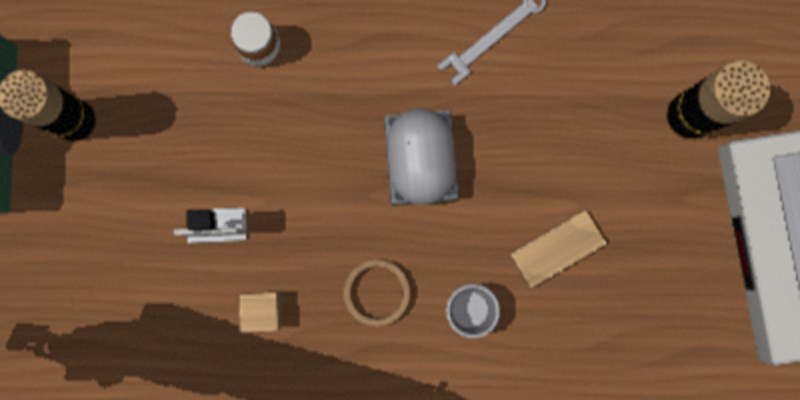

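View pics/s0c.png

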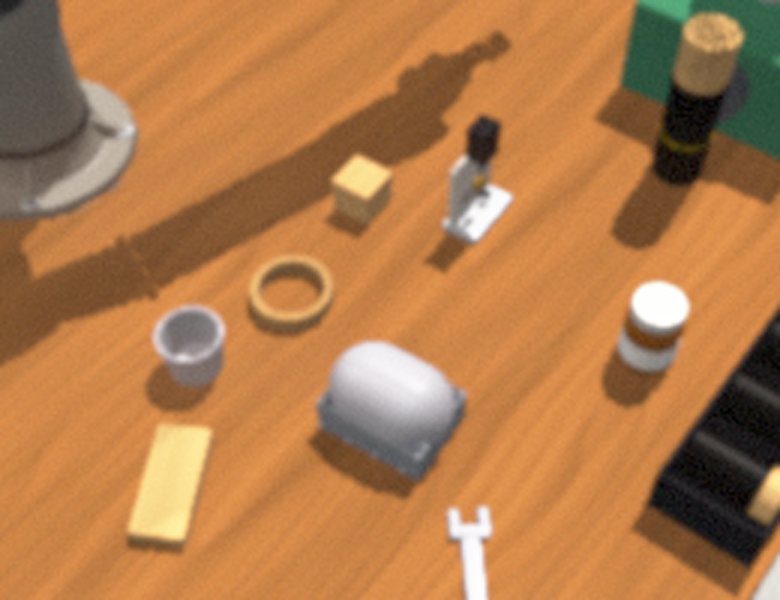

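Emit:
{"fn": "drive_tool", "kwargs": {"commands": [{"hand":1,"translation":[211,-310,60],"angular":[0,0,-0.3]},{"hand":1,"translation":[211,-310,60],"angular":[0,0,-0.3]},{"hand":1,"translation":[211,-310,60],"angular":[0,0,-0.3]},{"hand":1,"translation":[211,-310,60],"angular":[0,0,-0.3]},{"hand":1,"translation":[211,-310,60],"angular":[0,0,-0.3]},{"hand":1,"translation":[211,-310,60],"angular":[0,0,-0.3]},{"hand":1,"translation":[211,-310,60],"angular":[0,0,-0.3]},{"hand":1,"translation":[211,-310,60],"angular":[0,0,-0.3]}]}}

```text
t: 2.2
eef_pos: [0.5001, 0.3, 0.2818]
tool_rot: [-0.0, 0.363, 0.932, 0.0]
contact_force: [-0.8, 0.3, -0.4]
gripper_width: 1.0
grasp_force: 0.0
```

```bash
cat >> h.py <<'E'
from scipy.optimize import minimize
def box(x0,x1,y0,y1,z0,z1): return np.array([[x,y,z] for x in(x0,x1) for y in(y0,y1) for z in(z0,z1)])
_a=np.linspace(0,np.pi,13)
PARTS={"slat":[box(-.027,.027,-.06,.06,0,.018)],
 "stud":[box(-.06,.06,-.045,.045,0,.045),np.array([[x,r*np.cos(t),.045+r*np.sin(t)] for x,r in((-.06,.03),(-.045,.04),(-.02,.045),(.02,.045),(.045,.04),(.06,.03)) for t in _a])],
 "gauge":[box(-.022,.022,-.04,.04,0,.010),box(-.014,-.010,-.04,.04,0,.096),box(-.013,.013,-.015,.015,.096,.14)]}
def mask(m,name,p,z0=0.):
    im=np.zeros((400*4,640*4),np.uint8); c,s=np.cos(p[2]),np.sin(p[2]); R=np.array([[c,-s,0],[s,c,0],[0,0,1]])
    for P in PARTS[name]:
        px=proj(m,P@R.T+[p[0],p[1],z0]); h=cv2.convexHull((px*4+1.5).astype(np.float32))
        cv2.fillConvexPoly(im,np.round(h).astype(np.int32),255)
    return cv2.resize(im,(640,400),interpolation=cv2.INTER_AREA)/255.
def fit(views,name,p,z0=0.):
    def f(v):
        q=[v[0]/100,v[1]/100,v[2]/10]; e=0
        for m,M in views:
            k=mask(m,name,q,z0); e+=1-np.minimum(k,M).sum()/np.maximum(k,M).sum()
        return e/len(views)
    v0=np.array([p[0]*100,p[1]*100,p[2]*10])
    r=minimize(f,v0,method="Nelder-Mead",options=dict(initial_simplex=v0+np.array([[0,0,0],[1,0,0],[0,1,0],[0,0,1.]]),maxiter=150))
    return [r.x[0]/100,r.x[1]/100,r.x[2]/10],r.fun
E
python3 - <<'E'
from h import *
V={}
mw=bot.camera_model("wrist"); w=bot.read_camera("wrist"); save("w1.png",w)
V["wrist"]=mw
print(np.linalg.inv(mw["view"])[:3].round(3),mw["fx"])
bot.read_camera("top"); V["top"]=bot.camera_model("top"); bot.read_camera("scene"); V["scene"]=bot.camera_model("scene")
init={"slat":(.462,-.236,.54),"stud":(.58,-.05,0),"gauge":(.47,.24,0)}
for n in init:
    vs=[]
    for c in V:
        r=bot.outline_of(c,n)
        if r: print(n,c,round(r[0]["score"],2),np.round(r[0]["position"])); 
        if r and (c!="wrist" or n=="gauge") and not(c=="scene" and n=="gauge" and abs(r[0]["position"][0]-348)>10): vs.append((V[c],r[0]["pixels"].astype(float),c))
    for v in vs: print("  ",v[2],np.round(fit([v[:2]],n,init[n])[0],4),round(fit([v[:2]],n,init[n])[1],2))
    print(n,*fit([v[:2] for v in vs],n,init[n]))
print(bot.get_obs()["t"])
E
```

```text
[[ 0.676 -0.697 -0.238  0.438]
 [ 0.737  0.64   0.218  0.356]
 [ 0.001 -0.322  0.947  0.435]] 278.9156260441436
slat wrist 0.68 [ 90. 317.]
slat top 0.81 [409. 240.]
slat scene 0.57 [248. 251.]
   top [ 0.4587 -0.2367  0.5139] 0.06
   scene [ 0.4583 -0.2314  0.5314] 0.12
slat [np.float64(0.4595888204733669), np.float64(-0.2359855649841601), np.float64(0.5233625443269861)] 0.1030281112985062
stud top 0.81 [339. 190.]
stud scene 0.58 [318. 223.]
   top [ 0.5782 -0.0465  0.0573] 0.06
   scene [ 0.5826 -0.045   0.047 ] 0.07
stud [np.float64(0.5806768237567773), np.float64(-0.04622657984944977), np.float64(0.06191421421810881)] 0.0714883930817376
gauge wrist 0.71 [276. 191.]
gauge top 0.67 [235. 230.]
gauge scene 0.71 [344. 151.]
   wrist [0.4875 0.2336 0.051 ] 0.04
   top [0.4866 0.2332 0.0588] 0.07
   scene [ 0.4866  0.234  -0.0349] 0.09
gauge [np.float64(0.48697040647412865), np.float64(0.2331293701155488), np.float64(0.034943639209933874)] 0.07013470291656491
2.8
```

View pics/w1.png

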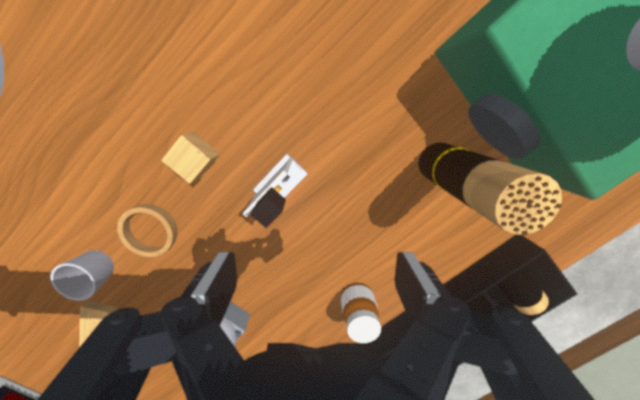

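Emit:
{"fn": "drive_tool", "kwargs": {"commands": [{"hand":1,"translation":[60,-340,-20],"angular":[0,0,-0.3]},{"hand":1,"translation":[60,-340,-20],"angular":[0,0,-0.3]},{"hand":1,"translation":[60,-340,-20],"angular":[0,0,-0.3]},{"hand":1,"translation":[60,-340,-20],"angular":[0,0,-0.3]},{"hand":1,"translation":[60,-340,-20],"angular":[0,0,-0.3]},{"hand":1,"translation":[60,-340,-20],"angular":[0,0,-0.3]},{"hand":1,"translation":[60,-340,-20],"angular":[0,0,-0.3]}]}}

```text
t: 3.68
eef_pos: [0.5601, -0.0439, 0.2618]
tool_rot: [0.0, 0.501, 0.866, -0.0]
contact_force: [0.2, 0.9, 1.6]
gripper_width: 1.005
grasp_force: 0.0
```

```bash
cat > look.py <<'E'
from h import *
import sys
n=sys.argv[1]; p=[float(x) for x in sys.argv[2:5]]
o=bot.get_obs(); m=bot.camera_model("wrist"); im=bot.read_camera("wrist"); save(f"w_{n}_{o['t']:.2f}.png",im)
r=bot.outline_of("wrist",n)
for x in r[:2]:
    print(round(x["score"],2),np.round(x["position"])); print(fit([(m,x["pixels"].astype(float))],n,p))
print(o["t"],o["eef_pos"].round(4),o["tool_rot"].round(4))
E
python3 look.py stud .58 -.046 .055
```

```text
0.61 [330. 173.]
([np.float64(0.5796465033925481), np.float64(-0.045457149611024546), np.float64(0.08876617291956242)], np.float64(0.03550579708617929))
3.675 [ 0.5601 -0.0439  0.2618] [ 4.000e-04  5.008e-01  8.656e-01 -5.000e-04]
```

Emit:
{"fn": "drive_tool", "kwargs": {"commands": [{"hand":1,"translation":[-101,-192,-90],"angular":[0,0,0]},{"hand":1,"translation":[-101,-192,-90],"angular":[0,0,0]},{"hand":1,"translation":[-101,-192,-90],"angular":[0,0,0]},{"hand":1,"translation":[-101,-192,-90],"angular":[0,0,0]},{"hand":1,"translation":[-101,-192,-90],"angular":[0,0,0]}]}}

```text
t: 4.4
eef_pos: [0.4569, -0.2334, 0.1707]
tool_rot: [-0.001, 0.5, 0.866, -0.001]
contact_force: [-0.4, -0.3, -0.1]
gripper_width: 1.001
grasp_force: 0.0
```

```bash
python3 look.py slat .459 -.2355 .52; cp pics/w_slat*.png pics/ws.png
```

```text
0.65 [318. 176.]
([np.float64(0.4602289620663686), np.float64(-0.2342974044845706), np.float64(0.5417429190716336)], np.float64(0.0234774501586823))
4.4 [ 0.4569 -0.2334  0.1707] [-1.200e-03  4.998e-01  8.661e-01 -6.000e-04]
```

View pics/ws.png

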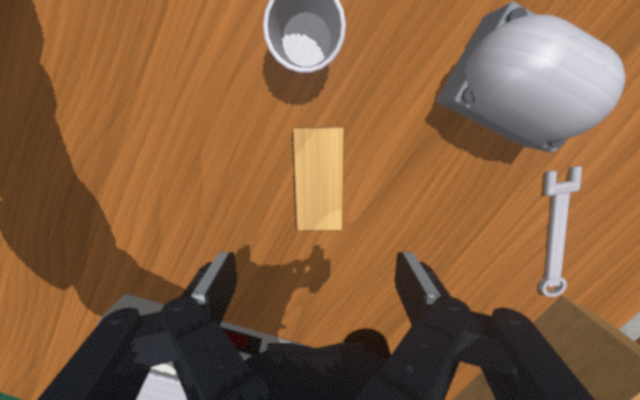

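Emit:
{"fn": "drive_tool", "kwargs": {"commands": [{"hand":1,"translation":[1,1.5,-90],"angular":[0,0,0.015]},{"hand":1,"translation":[1,1.5,-130],"angular":[0,0,0.015]},{"hand":1,"translation":[1,1.5,-155],"angular":[0,0,0.015]},{"hand":1,"translation":[1,1.5,-155],"angular":[0,0,0.015]},{"hand":0,"translation":[1,1.5,-155],"angular":[0,0,0.015]},{"hand":0,"translation":[1,1.5,-155],"angular":[0,0,0.015]},{"hand":0,"translation":[1,1.5,-155],"angular":[0,0,0.015]},{"hand":0,"translation":[1,1.5,-155],"angular":[0,0,0.015]},{"hand":0,"translation":[1,1.5,-155],"angular":[0,0,0.015]},{"hand":0,"translation":[1,1.5,-155],"angular":[0,0,0.015]}], "force": 40}}

```text
t: 5.75
eef_pos: [0.4602, -0.2306, 0.0167]
tool_rot: [-0.0, 0.492, 0.871, 0.0]
contact_force: [-0.3, 0.5, 0.3]
gripper_width: -0.004
grasp_force: 0.0
```

```bash
python3 look.py slat .460 -.2345 .535;cp $(ls -t pics/w_slat*.png|head -1) pics/ws2.png
```

```text
0.91 [312. 200.]
([np.float64(0.46019408062952283), np.float64(-0.2345909572121823), np.float64(0.5402114704202579)], np.float64(0.3763122234059889))
5.75 [ 0.4602 -0.2306  0.0167] [-0.      0.4916  0.8708  0.    ]
```

View pics/ws2.png

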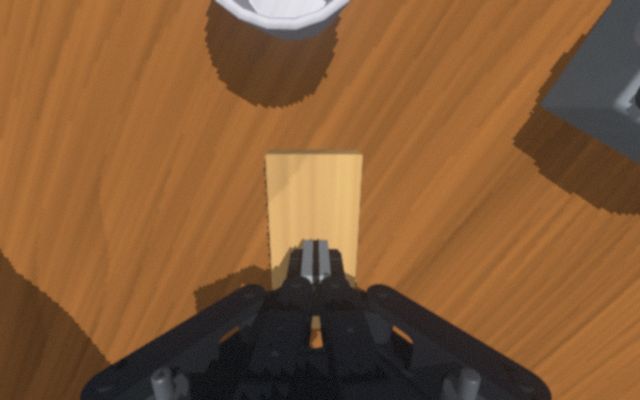

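```bash
python3 - <<'E'
from h import *
from scipy.spatial.transform import Rotation as Ro
o=bot.get_obs();m=bot.camera_model("wrist"); R=Ro.from_quat(np.roll(o["tool_rot"],-1)).as_matrix()
for d in (-.02,0,.014): print(d,(o["eef_pos"]+R[:,2]*d).round(4),proj(m,o["eef_pos"]+R[:,2]*d))
for y in (-.06,.06): print(proj(m,[.46-np.sin(.54)*y,-.2345+np.cos(.54)*y,.018]))
print(np.linalg.inv(m["view"])[:3,3], o["joint_torque"].round(1),o["contact_force"],o["t"])
s=bot.read_camera("scene"); c=s[210:300,200:300]; save("sc3.png",cv2.resize(c,(700,630),interpolation=cv2.INTER_CUBIC))
E
```

```text
-0.02 [ 0.4602 -0.2306  0.0367] [[316.90415102 263.50699361]]
0 [ 0.4602 -0.2306  0.0167] [[316.7346469  245.73150013]]
0.014 [ 0.4602 -0.2306  0.0027] [[316.63661152 235.45076405]]
[[313.13965041 328.87410629]]
[[313.33749715 154.44351694]]
[ 0.41610207 -0.15927886  0.16976176] [ -0.  -48.1   6.6 -15.4   0.    0.   -0. ] [-0.19433345  0.43634944 -0.26132103] 5.85
```

View pics/sc3.png

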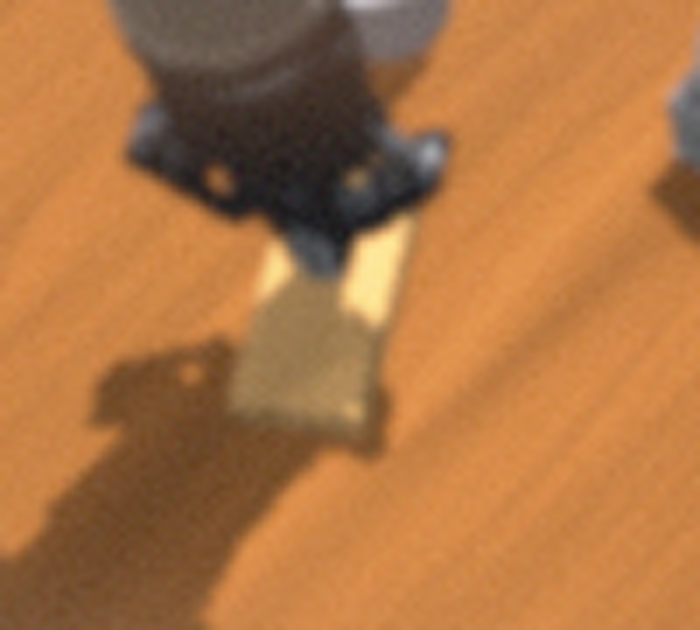

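```bash
python3 - <<'E'
from h import *
from scipy.spatial.transform import Rotation as Ro
o=bot.get_obs();m=bot.camera_model("wrist"); R=Ro.from_quat(np.roll(o["tool_rot"],-1)).as_matrix()
for d in (-.02,-.01,0,.014): print(d,proj(m,[o["eef_pos"]+R[:,2]*d+R[:,0]*x for x in(.011,-.011)]).round(0).tolist())
im=cv2.imread("pics/ws2.png")[140:340,220:420]; cv2.imwrite("pics/ws2c.png",cv2.resize(im,(600,600),interpolation=cv2.INTER_CUBIC))
E
```

```text
-0.02 [[317.0, 246.0], [317.0, 281.0]]
-0.01 [[317.0, 237.0], [317.0, 270.0]]
0 [[317.0, 229.0], [317.0, 261.0]]
0.014 [[317.0, 220.0], [317.0, 250.0]]
```

View pics/ws2c.png

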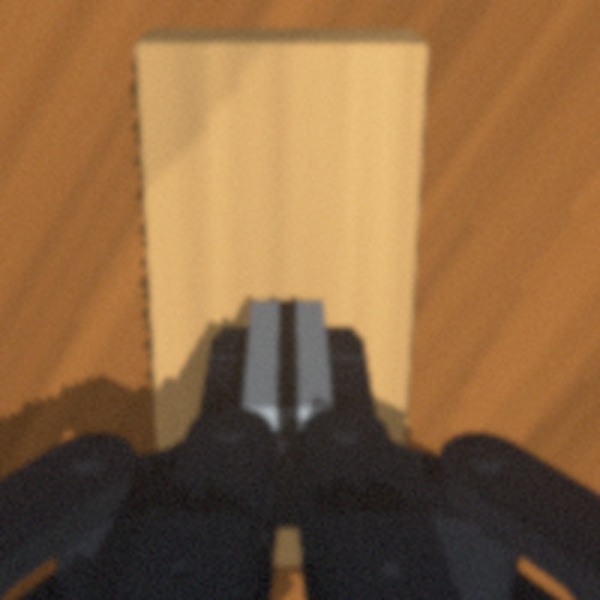

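Emit:
{"fn": "drive_tool", "kwargs": {"commands": [{"hand":0,"translation":[0,0,-2],"angular":[0,0,0]},{"hand":0,"translation":[0,0,-4],"angular":[0,0,0]}]}}

```text
t: 6.15
eef_pos: [0.4602, -0.2306, 0.0125]
tool_rot: [-0.0, 0.492, 0.871, 0.0]
contact_force: [0.2, 0.6, 0.2]
gripper_width: -0.001
grasp_force: 0.0
```

```bash
python3 - <<'E'
from h import *
m=bot.camera_model("scene")
for z in(0,.01,.02,.03,.04): print(z,proj(m,[.460,-.2306,z]).round(1), back(m,(245.7,249.3),z).round(4))
E
```

```text
0 [[248.  250.9]] [ 0.4509 -0.231   0.    ]
0.01 [[247.4 249.2]] [ 0.4562 -0.2338  0.01  ]
0.02 [[246.8 247.6]] [ 0.4615 -0.2366  0.02  ]
0.03 [[246.2 245.8]] [ 0.4668 -0.2394  0.03  ]
0.04 [[245.5 244.1]] [ 0.4722 -0.2422  0.04  ]
```

Emit:
{"fn": "drive_tool", "kwargs": {"commands": [{"hand":0,"translation":[0,0,-2],"angular":[0,0,0]},{"hand":0,"translation":[0,0,-4],"angular":[0,0,0]}]}}

```text
t: 6.4
eef_pos: [0.4602, -0.2306, 0.0085]
tool_rot: [-0.0, 0.492, 0.871, -0.0]
contact_force: [0.0, 0.8, 2.6]
gripper_width: 0.001
grasp_force: 1.9
```

Emit:
{"fn": "drive_tool", "kwargs": {"commands": [{"hand":1,"translation":[0,-4,15],"angular":[0,0,0]},{"hand":1,"translation":[0,-4,15],"angular":[0,0,0]},{"hand":1,"translation":[0,-4,15],"angular":[0,0,0]},{"hand":1,"translation":[0,-4,15],"angular":[0,0,0]},{"hand":1,"translation":[0,-4,15],"angular":[0,0,0]},{"hand":1,"translation":[0,-4,0],"angular":[0,0,0]},{"hand":1,"translation":[0,-4,-10],"angular":[0,0,0]},{"hand":1,"translation":[0,-4,-18],"angular":[0,0,0]}]}}

```text
t: 7.4
eef_pos: [0.4597, -0.2344, -0.0105]
tool_rot: [-0.001, 0.492, 0.871, -0.0]
contact_force: [0.6, -0.5, 0.3]
gripper_width: 0.996
grasp_force: 0.0
```

Emit:
{"fn": "drive_tool", "kwargs": {"commands": [{"hand":0,"translation":[0,0,0],"angular":[0,0,0]},{"hand":0,"translation":[0,0,0],"angular":[0,0,0]},{"hand":0,"translation":[0,0,0],"angular":[0,0,0]},{"hand":0,"translation":[0,0,0],"angular":[0,0,0]}], "force": 40}}

```text
t: 7.9
eef_pos: [0.4604, -0.2346, -0.0091]
tool_rot: [0.0, 0.492, 0.871, 0.0]
contact_force: [-0.2, 1.1, -0.4]
gripper_width: 0.621
grasp_force: 42.4
```

Emit:
{"fn": "drive_tool", "kwargs": {"commands": [{"hand":0,"translation":[0,0,60],"angular":[0,0,0]},{"hand":0,"translation":[20,30,120],"angular":[0,0,-0.1]},{"hand":0,"translation":[120,189,140],"angular":[0,0,-0.478]},{"hand":0,"translation":[120,189,140],"angular":[0,0,-0.478]},{"hand":0,"translation":[120,189,140],"angular":[0,0,-0.478]},{"hand":0,"translation":[120,189,140],"angular":[0,0,-0.478]},{"hand":0,"translation":[120,189,140],"angular":[0,0,-0.478]},{"hand":0,"translation":[120,189,140],"angular":[0,0,-0.478]}]}}

```text
t: 8.9
eef_pos: [0.5791, -0.0475, 0.1305]
tool_rot: [-0.0, 0.685, 0.729, -0.001]
contact_force: [-0.2, -0.9, -1.3]
gripper_width: 0.62
grasp_force: 43.1
```

```bash
python3 - <<'E'
from h import *
o=bot.get_obs(); m=bot.camera_model("wrist"); im=bot.read_camera("wrist"); save("w5.png",im)
x=bot.outline_of("wrist","slat")[0]; M=x["pixels"].astype(float); print(x["score"],x["position"])
# visible far end corners of the slat at its top face height
zt=o["eef_pos"][2]+.0091+.018
ys,xs=np.nonzero(M); print(ys.min(),[xs[ys<ys.min()+4].min(),xs[ys<ys.min()+4].max()])
e=[back(m,(c,ys.min()),zt).round(4) for c in(xs[ys<ys.min()+4].min(),xs[ys<ys.min()+4].max())]; print(e,np.mean(e,0))
print(o["t"],o["eef_pos"],o["tool_rot"],o["grasp_force"],o["contact_force"])
r=bot.outline_of("wrist","stud"); print([(i["score"],i["position"]) for i in r])
for cam in("scene","top"):
    bot.read_camera(cam); mm=bot.camera_model(cam); r=bot.outline_of(cam,"slat")[0]; print(cam,r["score"],r["position"],back(mm,r["position"],zt))
E
```

```text
0.93 [314.9, 241.3]
151 [np.int64(261), np.int64(370)]
[array([0.5496, 0.0132, 0.1576]), array([0.5988, 0.0163, 0.1576])] [0.5742  0.01475 0.1576 ]
8.9 [ 0.57905987 -0.04752033  0.13053663] [-1.55422349e-04  6.84738680e-01  7.28788481e-01 -5.14923093e-04] 43.12724947929382 [-0.20102071 -0.92634165 -1.26842428]
[(0.69, [373.7, 181.0])]
scene 0.66 [311.7, 205.2] [ 0.57968795 -0.07428549  0.15763663]Traceback (most recent call last):
  File "<stdin>", line 11, in <module>
IndexError: list index out of range
```

View pics/w5.png

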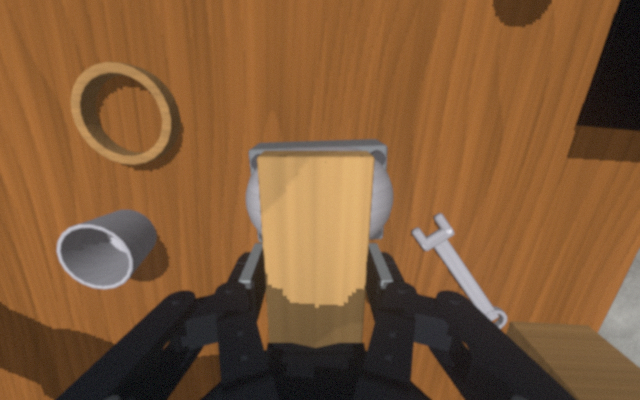

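Emit:
{"fn": "drive_tool", "kwargs": {"commands": [{"hand":0,"translation":[1,-1,-20],"angular":[0,0,0]},{"hand":0,"translation":[1,-1,-38],"angular":[0,0,0]},{"hand":0,"translation":[1,-1,-46],"angular":[0,0,0]},{"hand":0,"translation":[1,-1,-46],"angular":[0,0,0]}]}}

```text
t: 9.75
eef_pos: [0.5805, -0.0466, 0.0836]
tool_rot: [-0.001, 0.684, 0.73, -0.001]
contact_force: [-1.1, -0.6, -1.3]
gripper_width: 0.621
grasp_force: 43.2
```

```bash
python3 - <<'E'
from h import *
o=bot.get_obs(); print(o["t"],o["eef_pos"],o["contact_force"])
s=bot.read_camera("scene"); mm=bot.camera_model("scene"); p=o["eef_pos"]
for n,z in(("slat",p[2]+.018),):
    for r in bot.outline_of("scene",n)[:2]: print(r["score"],r["position"],fit([(mm,r["pixels"].astype(float))],"slat",(.58,-.046,.06),p[2]+.009))
im=s[170:270,250:380]; save("s6.png",cv2.resize(im,(780,600),interpolation=cv2.INTER_CUBIC))
E
```

```text
9.75 [ 0.58048106 -0.0466475   0.08357742] [-1.06039086 -0.56814877 -1.33875595]
0.69 [312.9, 217.0] ([np.float64(0.580666473765432), np.float64(-0.05139705504115224), np.float64(0.08851401748971192)], np.float64(0.4127409540619629))
```

View pics/s6.png

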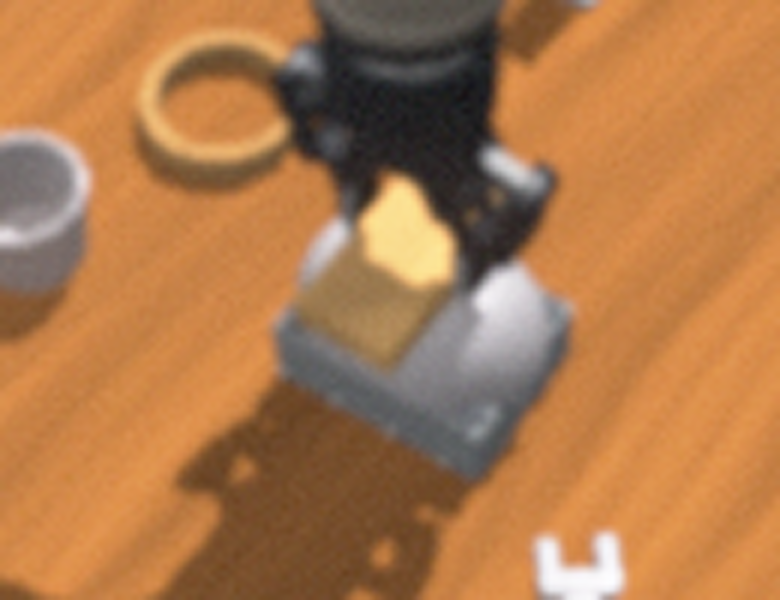

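Emit:
{"fn": "drive_tool", "kwargs": {"commands": [{"hand":0,"translation":[0,0,-1],"angular":[0,0,0]},{"hand":0,"translation":[0,0,-2],"angular":[0,0,0]},{"hand":0,"translation":[0,0,-2],"angular":[0,0,0]}]}}

```text
t: 10.22
eef_pos: [0.5813, -0.0465, 0.0828]
tool_rot: [0.0, 0.684, 0.73, 0.0]
contact_force: [0.1, 0.4, -1.3]
gripper_width: 0.621
grasp_force: 43.2
```

```bash
python3 - <<'E'
from h import *
m=bot.camera_model("scene")
for cy in(-.0466,-.0436):
  c,s=np.cos(.06),np.sin(.06)
  P=[[.5805+c*x-s*y,cy+s*x+c*y,z] for z in(.11,.092) for y in(-.06,) for x in(-.027,.027)]
  print(((proj(m,P)-[250,170])*6).round(0).tolist())
print(bot.get_obs()["contact_force"])
E
```

```text
[[288.0, 296.0], [386.0, 352.0], [291.0, 317.0], [387.0, 373.0]]
[[293.0, 291.0], [390.0, 348.0], [295.0, 313.0], [391.0, 369.0]]
[ 0.10027495  0.37891532 -1.31875112]
```

Emit:
{"fn": "drive_tool", "kwargs": {"commands": [{"hand":0,"translation":[0,0,-1],"angular":[0,0,0]},{"hand":0,"translation":[0,0,-2],"angular":[0,0,0]},{"hand":0,"translation":[0,0,-2],"angular":[0,0,0]}]}}

```text
t: 10.6
eef_pos: [0.5813, -0.0465, 0.0809]
tool_rot: [-0.0, 0.684, 0.73, 0.0]
contact_force: [-0.2, 0.7, 2.1]
gripper_width: 0.62
grasp_force: 43.4
```

Emit:
{"fn": "drive_tool", "kwargs": {"commands": [{"hand":0.7,"translation":[0,0,0.5],"angular":[0,0,0]},{"hand":0.8,"translation":[0,0,0.5],"angular":[0,0,0]},{"hand":0.9,"translation":[0,0,0.5],"angular":[0,0,0]},{"hand":1,"translation":[0,0,0.5],"angular":[0,0,0]},{"hand":1,"translation":[0,0,10],"angular":[0,0,0]},{"hand":1,"translation":[0,0,40],"angular":[0,0,0]},{"hand":1,"translation":[0,0,80],"angular":[0,0,0]},{"hand":1,"translation":[0,0,120],"angular":[0,0,0]}]}}

```text
t: 11.6
eef_pos: [0.5811, -0.0467, 0.2025]
tool_rot: [0.0, 0.684, 0.73, 0.0]
contact_force: [0.2, 0.3, 0.4]
gripper_width: 1.0
grasp_force: 0.0
```

```bash
python3 - <<'E'
from h import *
o=bot.get_obs(); print(o["t"],o["eef_pos"],o["tool_rot"])
m=bot.camera_model("wrist"); im=bot.read_camera("wrist"); save("w7.png",im)
r=bot.outline_of("wrist","slat")[0]; print(r["score"],r["position"],fit([(m,r["pixels"].astype(float))],"slat",(.58,-.046,.06),.09))
E
```

```text
11.6 [ 0.58113316 -0.04674145  0.20248702] [1.31062660e-04 6.83878153e-01 7.29596225e-01 5.07445613e-05]
0.6 [314.1, 186.4] ([np.float64(0.580456075801577), np.float64(-0.04772345009154374), np.float64(0.06533347245863541)], np.float64(0.030294496058535625))
```

View pics/w7.png

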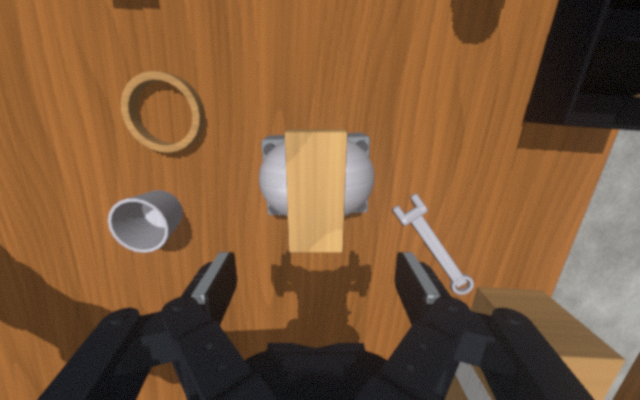

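```bash
python3 - <<'E'
from h import *
print(bot.get_obs()["q"].round(3))
E
```

```text
[-0.532  0.398  0.662  1.832 -0.288  1.001  0.311]
```

Emit:
{"fn": "drive_tool", "kwargs": {"commands": [{"hand":1,"translation":[0,40,20],"angular":[0,0,-0.18]},{"hand":1,"translation":[-20,80,20],"angular":[0,0,-0.36]},{"hand":1,"translation":[-40,120,20],"angular":[0,0,-0.54]},{"hand":1,"translation":[-55,160,20],"angular":[0,0,-0.72]},{"hand":1,"translation":[-70,200,20],"angular":[0,0,-0.9]},{"hand":1,"translation":[-85,240,20],"angular":[0,0,-1.08]},{"hand":1,"translation":[-94,280,20],"angular":[0,0,-1.26]},{"hand":1,"translation":[-94,280,20],"angular":[0,0,-1.44]},{"hand":1,"translation":[-94,280,20],"angular":[0,0,-1.58]},{"hand":1,"translation":[-94,280,20],"angular":[0,0,-1.58]},{"hand":1,"translation":[-94,280,20],"angular":[0,0,-1.58]}]}}

```text
t: 13.08
eef_pos: [0.4871, 0.2333, 0.2207]
tool_rot: [-0.0, 1.0, 0.029, -0.0]
contact_force: [0.3, 0.0, -0.0]
gripper_width: 0.999
grasp_force: 0.0
```

```bash
python3 look.py gauge .487 .2335 .05; python3 - <<'E'
from h import *
print(bot.get_obs()["q"].round(3)); m=bot.camera_model("wrist")
for q in("pointer_tip","mark","tab","pointer"): print(q,[(r["score"],np.round(r["position"],1)) for r in bot.find_in("wrist",q)[:2]])
for n,a in(("tip",0),("t7",.12),("t16",.28)):
    print(n,proj(m,[.487-.05*.058*np.sin(a),.2335+.058*np.sin(a),.088-.058*np.cos(a)]))
E
```

```text
0.68 [317. 182.]
([np.float64(0.48683892064750695), np.float64(0.23395133320064196), np.float64(0.05844550387419516)], np.float64(0.024127474431657525))
13.075 [0.4871 0.2333 0.2207] [-0.000e+00  9.996e-01  2.910e-02 -1.000e-04]
[-1.357  0.397  1.03   1.926 -0.396  1.039 -1.668]
pointer_tip [(0.53, array([312.9, 175. ]))]
mark [(0.5, array([299.7, 171.8])), (0.37, array([562. , 263.5]))]
tab [(0.54, array([304.8, 171.7])), (0.43, array([356.9, 254.6]))]
pointer []
tip [[315.36121807 170.86508896]]
t7 [[309.84655436 170.89974633]]
t16 [[302.56580895 171.18738803]]
```

Emit:
{"fn": "drive_tool", "kwargs": {"commands": [{"hand":1,"translation":[0,0.5,-60],"angular":[0,0,0]},{"hand":1,"translation":[0,0.5,-105],"angular":[0,0,0]},{"hand":1,"translation":[0,0.5,-128],"angular":[0,0,0]},{"hand":1,"translation":[0,0.5,-128],"angular":[0,0,0]},{"hand":0,"translation":[0,0.5,-128],"angular":[0,0,0]},{"hand":0,"translation":[0,0.5,-128],"angular":[0,0,0]},{"hand":0,"translation":[0,0.5,-128],"angular":[0,0,0]},{"hand":0,"translation":[0,0.5,-128],"angular":[0,0,0]},{"hand":0,"translation":[0,0.5,-128],"angular":[0,0,0]},{"hand":0,"translation":[0,0.5,-128],"angular":[0,0,0]}], "force": 80}}

```text
t: 14.62
eef_pos: [0.4879, 0.2341, 0.0936]
tool_rot: [-0.0, 1.0, 0.028, 0.001]
contact_force: [-0.9, -0.7, 6.7]
gripper_width: 0.343
grasp_force: 80.0
```

```bash
cat > ptr.py <<'E'
from h import *
from scipy.spatial.transform import Rotation as Ro
o=bot.get_obs(); print(o["t"],o["eef_pos"].round(4),o["tool_rot"].round(4),o["contact_force"].round(1),o["gripper_width"],o["grasp_force"])
m=bot.camera_model("wrist"); im=bot.read_camera("wrist"); save(f"p{o['t']:.2f}.png",im)
for q in("pointer_tip","mark","tab","pointer"): print(q,[(r["score"],np.round(r["position"],1)) for r in bot.find_in("wrist",q)[:2]])
R=Ro.from_quat(np.roll(o["tool_rot"],-1)).as_matrix()@np.diag([1,-1,-1.])  # gauge frame
H=float(__import__("sys").argv[1]) if len(__import__("sys").argv)>1 else .0935
piv=o["eef_pos"]+R@[0,0,.088-H]
for a in(0,7,10,13,16): 
    t=np.radians(a); print(a,proj(m,piv+R@[0,.058*np.sin(t),-.058*np.cos(t)]).round(1)[0])
lean=np.arctan2(R[1,2],R[2,2]); t=lean
print("lean",np.degrees(lean),"hang",proj(m,piv+R@[0,.058*np.sin(t),-.058*np.cos(t)]).round(1)[0],proj(m,piv).round(1)[0])
E
python3 ptr.py
```

```text
14.625 [0.4879 0.2341 0.0936] [-5.000e-04  9.996e-01  2.780e-02  6.000e-04] [-0.9 -0.7  6.7] 0.3429288843046717 80.01061677932739
pointer_tip [(0.72, array([310.6, 218.8])), (0.48, array([623.3, 131. ]))]
mark [(0.64, array([314.4, 236.8])), (0.46, array([297.3, 206.3]))]
tab [(0.63, array([298.8, 204.2]))]
pointer [(0.9, array([315.4, 215.7]))]
0 [315.6 206.5]
7 [307.  206.7]
10 [303.4 206.9]
13 [299.8 207.1]
16 [296.1 207.5]
lean -0.058686897926330764 hang [315.6 206.5] [315.6 239. ]
```

Emit:
{"fn": "drive_tool", "kwargs": {"commands": [{"hand":0,"translation":[0,0,50],"angular":[0,0,0]},{"hand":0,"translation":[0,0,110],"angular":[0,0,0]},{"hand":0,"translation":[10,-30,150],"angular":[0,0,0]},{"hand":0,"translation":[30,-85,150],"angular":[0,0,0]},{"hand":0,"translation":[48,-140,150],"angular":[0,0,0]},{"hand":0,"translation":[65,-195,150],"angular":[0,0,0]},{"hand":0,"translation":[82,-245,150],"angular":[0,0,0]},{"hand":0,"translation":[92,-275,150],"angular":[0,0,0]},{"hand":0,"translation":[93,-281,145],"angular":[0,0,0]},{"hand":0,"translation":[93,-281,130],"angular":[0,0,0]},{"hand":0,"translation":[93,-281,120],"angular":[0,0,0]},{"hand":0,"translation":[93,-281,118],"angular":[0,0,0]}]}}

```text
t: 16.38
eef_pos: [0.5794, -0.0455, 0.2093]
tool_rot: [-0.0, 1.0, 0.029, -0.001]
contact_force: [-0.0, -0.3, -2.6]
gripper_width: 0.34
grasp_force: 80.7
```

```bash
python3 ptr.py; python3 - <<'E'
from h import *
o=bot.get_obs(); zf=o["eef_pos"][2]-.0936; print("foot",zf)
for c in("wrist","scene","top"):
    if c!="wrist": bot.read_camera(c)
    m=bot.camera_model(c)
    for n,p,z in(("slat",(.5805,-.047,.065),.09),("gauge",(.581,-.047,.058),zf)):
        r=bot.outline_of(c,n)
        if r: print(c,n,r[0]["score"],np.round(r[0]["position"]),np.round(fit([(m,r[0]["pixels"].astype(float))],n,p,z)[0],4),fit([(m,r[0]["pixels"].astype(float))],n,p,z)[1])
E
```

```text
16.375 [ 0.5794 -0.0455  0.2093] [-2.000e-04  9.996e-01  2.890e-02 -1.200e-03] [-0.  -0.3 -2.6] 0.3395129286142255 80.69590330123901
pointer_tip [(0.77, array([311.5, 219.1]))]
mark [(0.52, array([297.2, 205.8]))]
tab [(0.64, array([298.5, 204.5]))]
pointer [(0.81, array([317. , 214.9]))]
0 [315.6 206.5]
7 [307.  206.7]
10 [303.4 206.9]
13 [299.8 207.1]
16 [296.1 207.5]
lean -0.015839929079282788 hang [315.6 206.5] [315.6 239. ]
foot 0.11747096509662404
wrist slat 0.88 [320. 173.] [ 0.5807 -0.0483  0.073 ] 0.5751814495119427
wrist gauge 0.62 [317. 237.] [ 0.5801 -0.047   0.055 ] 0.09977443478931303
scene slat 0.58 [316. 220.] [ 0.5824 -0.0486  0.06  ] 0.5221127187157801
scene gauge 0.56 [319. 197.] [ 0.5818 -0.0489  0.03  ] 0.18990510951925732
```

Emit:
{"fn": "drive_tool", "kwargs": {"commands": [{"hand":0,"translation":[0,0,-3],"angular":[0,0,0]},{"hand":0,"translation":[0,0,-6],"angular":[0,0,0]},{"hand":0,"translation":[0,0,-8],"angular":[0,0,0]},{"hand":0,"translation":[0,0,-8],"angular":[0,0,0]}]}}

```text
t: 17.52
eef_pos: [0.5801, -0.047, 0.2025]
tool_rot: [0.0, 1.0, 0.028, -0.0]
contact_force: [-0.5, -0.5, -2.6]
gripper_width: 0.34
grasp_force: 80.7
```

Emit:
{"fn": "drive_tool", "kwargs": {"commands": [{"hand":0,"translation":[0,0,-1],"angular":[0,0,0]},{"hand":0,"translation":[0,0,-2],"angular":[0,0,0]},{"hand":0,"translation":[0,0,-2],"angular":[0,0,0]}]}}

```text
t: 17.9
eef_pos: [0.5806, -0.0473, 0.2015]
tool_rot: [-0.0, 1.0, 0.028, 0.0]
contact_force: [-3.0, 0.4, 4.4]
gripper_width: 0.345
grasp_force: 82.0
```

Emit:
{"fn": "drive_tool", "kwargs": {"commands": [{"hand":0,"translation":[0,0,0],"angular":[0,0,0]},{"hand":0,"translation":[0,0,0],"angular":[0,0,0]},{"hand":0,"translation":[0,0,0],"angular":[0,0,0]},{"hand":0,"translation":[0,0,0],"angular":[0,0,0]}]}}

```text
t: 18.4
eef_pos: [0.5806, -0.0473, 0.2015]
tool_rot: [-0.0, 1.0, 0.028, 0.0]
contact_force: [-1.7, -0.1, 6.0]
gripper_width: 0.34
grasp_force: 82.0
```

```bash
python3 ptr.py; python3 - <<'E'
from h import *
R=.045
for a in(8,10,11,12,13,14,15):
    t=np.radians(a); n=np.array([np.sin(t),np.cos(t)]); T=np.array([np.cos(t),-np.sin(t)])
    d=R*n-R*t*T+(.018+.0936)*n-np.array([0,R+.018+.0936]); print(a,(d*1000).round(1))
E
for q in tab pointer; do python3 - $q <<'E'
import sys
from h import *
bot_r=bot.outline_of("wrist",sys.argv[1])
M=bot_r[0]["pixels"]; ys,xs=np.nonzero(M); print(sys.argv[1],bot_r[0]["score"],len(xs),xs.mean(),ys.mean(),xs.min(),xs.max(),ys.min(),ys.max())
for y in range(ys.min(),ys.max()+1): print(y,xs[ys==y].min() if (ys==y).any() else "",xs[ys==y].max() if (ys==y).any() else "",end=" | ")
E
done
```

```text
18.4 [ 0.5806 -0.0473  0.2015] [-2.000e-04  9.996e-01  2.780e-02  4.000e-04] [-1.7 -0.1  6. ] 0.3397575940604813 81.95906639099121
pointer_tip [(0.77, array([311.3, 218.9]))]
mark [(0.52, array([298.1, 206.8]))]
tab [(0.52, array([296.8, 204.3]))]
pointer [(0.75, array([315.6, 215.9]))]
0 [315.6 206.5]
7 [307.1 206.7]
10 [303.4 206.9]
13 [299.8 207.1]
16 [296.1 207.5]
lean -0.02095963989571627 hang [315.6 206.5] [315.6 239. ]
8 [15.6 -0.6]
10 [19.5 -1. ]
11 [21.4 -1.2]
12 [23.3 -1.5]
13 [25.3 -1.7]
14 [27.2 -2. ]
15 [29.2 -2.3]
tab 0.55 417 315.5203836930456 219.22302158273382 304 327 208 228
208 315 316 | 209 314 317 | 210 312 319 | 211 309 322 | 212 306 325 | 213 305 326 | 214 304 327 | 215 304 327 | 216 304 327 | 217 304 327 | 218 304 327 | 219 304 327 | 220 304 327 | 221 304 327 | 222 304 327 | 223 304 327 | 224 304 327 | 225 304 327 | 226 305 326 | 227 306 325 | 228 308 324 | pointer 0.88 414 315.5024154589372 219.30193236714976 304 327 209 228
209 314 317 | 210 313 318 | 211 308 322 | 212 306 325 | 213 305 326 | 214 304 327 | 215 304 327 | 216 304 327 | 217 304 327 | 218 304 327 | 219 304 327 | 220 304 327 | 221 304 327 | 222 304 327 | 223 304 327 | 224 304 327 | 225 304 327 | 226 305 326 | 227 306 325 | 228 308 324 |
```

```bash
python3 - <<'E'
import cv2,numpy as np
im=cv2.imread("pics/p18.40.png").astype(int)
g=im.sum(2)//3
for y in range(192,216): print(y,' '.join(f"{v:3d}" for v in g[y,286:330]))
E
python3 - <<'E'
from h import *
m=bot.camera_model("wrist")
from scipy.spatial.transform import Rotation as Ro
o=bot.get_obs();R=Ro.from_quat(np.roll(o["tool_rot"],-1)).as_matrix()@np.diag([1,-1,-1.]); piv=o["eef_pos"]+R@[0,0,.088-.0936]
for x in(-.01,0): 
  for a in(10,13,16):
    t=np.radians(a); print(x,a,[proj(m,piv+R@[x,r*np.sin(t),-r*np.cos(t)]).round(1)[0].tolist() for r in(.058,.062,.073)])
E
```

```text
192 244 242 244 243 244 243 243 243 243 243 243 242 242 241 243 241 242 242 242 242 242 242 241 242 242 242 241 242 241 240 241 241 240 240 241 241 241 240 240 239 239 240 240 239
193 245 243 244 243 243 243 243 242 242 242 241 239 239 238 239 240 242 242 242 242 242 242 241 241 241 241 241 242 240 242 241 242 241 241 242 241 240 241 240 241 240 240 240 240
194 243 243 242 242 243 242 241 242 242 241 235 226 220 221 226 232 237 236 236 235 235 234 235 236 235 237 235 235 237 239 241 239 241 240 240 240 240 241 239 239 239 239 239 239
195 242 242 241 241 241 241 241 240 240 237 225 200 175 178 192 208 217 216 217 217 217 214 216 217 214 215 217 219 225 235 239 239 240 239 239 239 239 238 240 239 238 238 238 237
196 242 242 242 242 241 241 238 236 232 229 211 168 141 141 151 169 175 178 175 178 174 176 176 174 179 176 177 187 209 232 239 241 240 240 241 240 240 240 239 241 240 240 239 237
197 242 242 242 243 241 237 225 211 203 196 168 131 113 111 122 144 154 155 153 156 156 155 156 155 154 154 160 170 205 232 241 240 241 241 240 241 241 241 241 241 240 241 238 233
198 242 242 242 243 
[... 2855 characters left out ...]
 111
214 116 114 114 111 115 111 117 114 114 113 113 112 114 117 114 113 113 104  96  82  81  80  79  79  77  78  78  77  79  77  78  79  80  77  77  80  80  80  78  80  82  93 104 112
215 113 114 112 110 113 113 115 113 115 113 115 111 111 115 113 116 110 105  93  85  83  80  77  79  81  80  81  79  76  77  79  75  78  79  76  76  79  79  77  78  81  87 101 107
-0.01 10 [[303.5, 218.0], [302.9, 216.2], [301.3, 211.4]]
-0.01 13 [[300.0, 218.3], [299.1, 216.5], [297.0, 211.8]]
-0.01 16 [[296.4, 218.6], [295.4, 216.8], [292.8, 212.2]]
0 10 [[303.4, 206.8], [302.8, 205.2], [301.1, 200.9]]
0 13 [[299.8, 207.1], [298.9, 205.4], [296.8, 201.1]]
0 16 [[296.1, 207.4], [295.1, 205.8], [292.5, 201.5]]
```

Emit:
{"fn": "drive_tool", "kwargs": {"commands": [{"hand":0,"translation":[-0.2,3.4,0],"angular":[-0.03,-0.0018,0]},{"hand":0,"translation":[-0.4,6.8,-0.1],"angular":[-0.061,-0.0035,0]},{"hand":0,"translation":[-0.6,10.2,-0.2],"angular":[-0.091,-0.0053,0]},{"hand":0,"translation":[-0.8,13.6,-0.3],"angular":[-0.122,-0.007,0]},{"hand":0,"translation":[-0.8,13.6,-0.3],"angular":[-0.122,-0.007,0]},{"hand":0,"translation":[-0.8,13.6,-0.3],"angular":[-0.122,-0.007,0]}]}}

```text
t: 19.5
eef_pos: [0.5801, -0.0338, 0.2013]
tool_rot: [0.062, 0.998, 0.028, 0.003]
contact_force: [-1.2, -1.2, 6.4]
gripper_width: 0.346
grasp_force: 82.0
```

Emit:
{"fn": "drive_tool", "kwargs": {"commands": [{"hand":0,"translation":[-0.2,3.2,-0.2],"angular":[-0.028,-0.0016,0]},{"hand":0,"translation":[-0.4,6.3,-0.5],"angular":[-0.057,-0.0033,0]},{"hand":0,"translation":[-0.6,9.5,-0.8],"angular":[-0.085,-0.005,0]},{"hand":0,"translation":[-0.7,12.6,-1.2],"angular":[-0.1134,-0.0066,0]},{"hand":0,"translation":[-0.7,12.6,-1.2],"angular":[-0.1134,-0.0066,0]},{"hand":0,"translation":[-0.7,12.6,-1.2],"angular":[-0.1134,-0.0066,0]},{"hand":0,"translation":[-0.7,12.6,-1.2],"angular":[-0.1134,-0.0066,0]},{"hand":0,"translation":[-0.7,12.6,-1.2],"angular":[-0.1134,-0.0066,0]},{"hand":0,"translation":[-0.7,12.6,-1.2],"angular":[-0.1134,-0.0066,0]},{"hand":0,"translation":[-0.7,12.6,-1.2],"angular":[-0.1134,-0.0066,0]},{"hand":0,"translation":[-0.7,12.6,-1.2],"angular":[-0.1134,-0.0066,0]},{"hand":0,"translation":[-0.7,12.6,-1.2],"angular":[-0.1134,-0.0066,0]}]}}

```text
t: 21.0
eef_pos: [0.5796, -0.0205, 0.2001]
tool_rot: [0.118, 0.993, 0.028, 0.005]
contact_force: [-2.4, 0.8, 8.1]
gripper_width: 0.343
grasp_force: 82.1
```

Emit:
{"fn": "drive_tool", "kwargs": {"commands": [{"hand":0,"translation":[0,0,0],"angular":[0,0,0]},{"hand":0,"translation":[0,0,0],"angular":[0,0,0]},{"hand":0,"translation":[0,0,0],"angular":[0,0,0]},{"hand":0,"translation":[0,0,0],"angular":[0,0,0]},{"hand":0,"translation":[0,0,0],"angular":[0,0,0]},{"hand":0,"translation":[0,0,0],"angular":[0,0,0]},{"hand":0,"translation":[0,0,0],"angular":[0,0,0]},{"hand":0,"translation":[0,0,0],"angular":[0,0,0]}]}}

```text
t: 22.0
eef_pos: [0.5796, -0.0206, 0.2001]
tool_rot: [0.118, 0.993, 0.028, 0.005]
contact_force: [-2.4, -0.0, 8.7]
gripper_width: 0.343
grasp_force: 82.1
```

```bash
python3 ptr.py; python3 - <<'E'
import cv2,glob,os
f=max(glob.glob("pics/p*.png"),key=os.path.getmtime)
g=cv2.imread(f).astype(int).sum(2)//3
for y in range(192,232): print(y,' '.join(f"{v:3d}" for v in g[y,280:332]))
E
```

```text
22.0 [ 0.5796 -0.0206  0.2001] [0.1185 0.9925 0.0281 0.0045] [-2.4 -0.   8.7] 0.34305132456443954 82.13806629180908
pointer_tip [(0.96, array([301.4, 218.1])), (0.65, array([370.2,  42.9]))]
mark [(0.71, array([302.2, 143.6])), (0.5, array([297.4, 201.9]))]
tab [(0.72, array([340.2, 325.9])), (0.55, array([296.6, 203.6]))]
pointer [(0.71, array([303.9, 214.8]))]
0 [315.3 206.6]
7 [306.8 206.8]
10 [303.1 207. ]
13 [299.5 207.2]
16 [295.9 207.5]
lean 13.589365435175074 hang [298.8 207.3] [315.3 239.1]
192 251 251 251 251 251 251 251 250 250 250 250 250 250 250 250 250 250 249 248 246 237 205 176 157 149 147 146 145 145 146 149 145 145 147 147 143 146 144 144 144 144 142 147 145 147 145 145 143 143 145 143 145
193 251 251 251 251 251 251 250 250 250 250 250 249 249 250 249 249 249 249 244 235 215 179 155 146 145 146 146 146 145 145 146 146 147 145 146 144 146 146 145 146 143 144 145 144 145 144 145 145 144 142 144 144
194 250 250 250 250 250 250 249 250 249 249 249 249 249 248 248 248 246 243 233 209 176 156 148 145 145 145 146 144 144 143 143 144 144 142 146 145 142 142 145 143 145 145
[... 7184 characters left out ...]
  85  85  89  85  87  87  89  87  86  86  86  88  86  83  86  87
229 112 112 112 112 109 113 112 111 109 107 101  84  73  64  60  60  53  55  55  57  61  59  59  59  56  56  49  42  49  49  49  44  49  52  56  57  60  59  62  62  61  61  61  61  61  59  62  59  61  62  59  64
230 113 111 110 111 111 112 111 109 110 105  93  71  55  54  51  47  49  48  42  45  45  45  50  49  45  46  44  41  45  47  47  44  46  42  44  46  45  48  47  45  42  46  47  40  44  42  45  42  42  45  39  39
231 111 111 111 112 110 113 108 110 110 101  84  62  49  46  44  48  41  43  46  45  47  44  43  43  42  44  43  42  39  42  40  42  44  42  43  42  39  43  39  39  39  40  38  43  37  40  42  43  38  39  41  37
```

```bash
python3 -c "
from station import bot
print(bot.hand_in())"
```

```text
the job is handed in; nothing more can be done
None
```

I handed the job in at about 22 s with the gauge still held on the balanced slat, leaning about 13.6°. By my pixel readings the pointer is within about 1 mm of the mark and still. The system gave no verdict, so the result is unconfirmed.

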